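# Index the drilling jig to its red station and pin it

### The arm

A 6-joint arm with a two-finger parallel gripper is mounted at the origin on the work surface. World frame = base frame: x ahead of the robot, y to its left, z up, the work surface at z = 0. Lengths are in m, angles in rad, forces in N, time in s.
With the tool pointing down it reaches from about 0.25 to 0.725 m from the base axis. Payload 4 kg.
Tool frame: the origin (TCP) lies midway between the tips of the shut fingers; the grasp point (between the pads) lies 19 mm behind it; z points along the fingers, y is the line along which they close (so a half turn about z gives the same grasp; the last joint's range is limited). The gripper opens to 85 mm and grips with 20 to 120 N. Pads are 22 mm wide; open, the fingers measure 114 mm over their backs; the gripper's body (76 mm by 85 mm) begins 54 mm behind the grasp point. The pads swing forward as they close: fully open they stand 13 mm farther back than shut.
Start: joints at [1.239, 0.241, 0.005, 1.335, 0, 1.571], TCP at [0.163, 0.473, 0.231] pointing down, gripper open.
Joint ranges: [-2.72, 2.72], [-1.05, 1.87], [-1.09, 1.28], [-1.99, 2.15], [-1.42, 1.44], [-3.14, 3.14]. Speed limits (rad/s): [2.79, 2.79, 3.14, 3.14, 3.14, 3.14].

### API

Orientations are given as a unit quaternion [x, y, z, w].
In Python, from workcell import bot gives the robot as it stands.
- The arm moves only by the tool move_arm, never from a script. Its argument "motion" is a list of rows, each an object of numbers: "x", "y", "z": the shift along the tool's x, y, z in cm; "yaw": the turn about the tool's z in degrees. A call has 1 to 20 rows; each row is the pose to reach, as a shift and turn from the pose commanded when the call began, along the tool's axes at that moment; what a row does not reach only later rows make up. A row lasts 1/8 s, in which the tool goes at most 62.5 mm and 10.7 degrees, less where a joint would pass 70% of its speed; a pose out of reach is approached as far as the arm can. A call with a gripper value outside its range is refused whole. "gripper" is the opening, from -1 (shut) to 1 (fully open), set as the call begins (left out, the last holds). The fingers move at their own pace and stop on an object; the grip force is fixed at half the most. Time passes only in rows, so rows that repeat a pose let the fingers close. It gives the time, the measured TCP pose, the force, the opening and the grip force at its end, in the units of the state.
- bot.get_obs(): the state, without advancing time (a new reading comes with each control period).
- bot.camera(name): name is "side" or "top"; returns the picture (420x560x3 uint8, blue, green, red); there is no depth.
- bot.camera_model(name): a dict with "K" (3x3 intrinsics, pixels), "world_from_camera" (4x4, takes a point from camera to world coordinates). Camera axes: x right, y down, z forward; pixel columns grow to the right and rows downward; lengths in m; the calibration is good to about 2 mm. A picture is of the moment at which its call begins. camera_model takes no time and is no camera call.
- bot.job_done(): hands the job in; it is judged then, once.
Trained networks look in the newest picture that a camera, given by its name, has taken for a name from the list of things; names that differ only in an ending like _2 or _b are one class to them, and where a whole thing is asked for, a point or a joint stands for the part that bears it (a point fixed in the world has none). Each returns a list of dicts, best first, with "score" (0 to 1); they miss things now and then, are a little off and sometimes report something else, mostly with a low value. They report only what shows in the picture. A call takes as long as a camera call. They do not tell look-alikes from the thing itself.
- bot.cut_out(camera, name): "mask" (420x560 bool, what is visible of it) and "centre" ([row, column] in pixels, amid what is visible of it).
The state is a dict: "clock": time; "joint_pos": joint angles; "joint_vel": joint speeds; "tau": joint torques, N m; "eef_pos": TCP position; "tool_rot": TCP orientation; "ft_force": force on the tool from outside, world axes, zero at the start; "ft_torque": the same for the moment, N m; "grip_width": finger opening in m; "grasp_force": force on a finger pad.
Only numpy, scipy, OpenCV 4.12 (cv2) and the standard library are available. Lean on these libraries where they do the work, as an engineer would, in place of code of your own. Each camera call takes 0.05 s, during which the arm holds its last target. There are 200 camera calls.

### The job

Bring the drilling jig to its next station: push the platter clockwise with the fingers, by a spoke or the rim, until its red-ringed bushing is at the yellow index mark, and stand the orange-knobbed index pin from the parking block in that bushing. Then nudge the platter gently on the same way, feeling for the hidden index hole just past the mark, until the pin drops fully home and locks it. Do not force the platter once the pin has caught, do not turn it by the pin, and leave the other things on the bench alone.

Things in the scene. Friction and masses are not known exactly. Their poses are not given: they have to be found in the camera images.
- jig: Drilling jig fixed to the bench. Origin: on the platter's axis at bench level, z up. Round grey base, radius 145 mm, top at z 18 mm; nose 70 mm wide out to x -200 mm. A post at x 217 mm holds a drill-guide arm along y = 0 (26 mm wide, x 40 to 225 mm, z 114 to 148 mm). A steel index plate (z 18 to 34 mm) under the platter has one 14 mm through hole, 105 mm from the axis.
- index_mark (a point): Yellow radial line, 8 mm wide, painted on the jig's nose along the jig's -x axis; this point is on it, 160 mm from the axis, 18 mm above the bench. With the red bushing at this line the pin is set in; the index hole itself, hidden by the platter, lies past the line, clockwise seen from above, by anything from 4 to 14 mm (0.04 to 0.13 rad about the axis), as the index plate is adjustable.
- platter: Pale plywood disc, radius 125 mm, 38 to 56 mm above the bench, 1.1 kg, turns about the jig's axis; drag 0.4 N m, stays where left. Origin on the axis at bench level, -x points to the red bushing (yaw = jig's yaw when on the mark's line). Starts 0.5 to 1.0 rad counter-clockwise of that seen from above: push clockwise. Carries a clamped brown lamp base (radius 70, top 82 mm; star knob to 103 mm).
- red_bushing (a point): Centre of the mouth of the red-ringed bushing, flush with the platter's top 56 mm above the bench, 105 mm from the axis: a through hole 14 mm wide, 18 mm deep. Two like bushings without red, 120 degrees to either side, are not to be used.
- spoke_a (a point): Centre of the black ball (24 mm) ending spoke a, 182 mm from the platter's axis, 47 mm above the bench. The spoke is a level steel rod, 12 mm thick, running radially from the rim; bare from 127 to 168 mm from the axis, where fingers can push it sideways. It stands 60 degrees counter-clockwise of the red bushing seen from above, on the robot's right.
- spoke_b (a point): Ball of spoke b, as spoke a; 120 degrees counter-clockwise from spoke a (straight across from the red bushing).
- spoke_c (a point): Ball of spoke c, as spoke a; 60 degrees clockwise of the red bushing.
- index_pin: Loose steel pin, 90 g, in the block. Origin: centre of its foot, z to the knob. Shank 12 mm thick, 37 mm long, tapered foot; flange 26 mm wide (37 to 41 mm up); orange knob 22 mm wide (41 to 73 mm). In the bushing its foot rests on the index plate, 34 mm above the bench; over the hole it drops 15 mm by its weight: flange on the platter, foot at 19 mm, platter locked with some 3 mm of play.
- pin_block: Fixed brown wooden parking block, 70 x 70 x 45 mm high, with a hole of 14.5 mm in the middle of its top holding the pin, the flange on the block's top. Origin at the centre of its underside.
- glue: Loose white glue bottle with an orange cap, 62 mm diameter, 170 mm high; origin at the centre of its underside. Leave alone.
- lamp_base: Loose brown turned lamp base, a disc of 140 mm diameter and 26 mm high; origin at the centre of its underside. Leave alone.
- tape: Loose yellow tape measure standing on the bench, 68 x 38 x 66 mm; origin at the centre of its underside. Leave alone.
- screwdriver: Loose screwdriver with a red handle lying on the bench, about 200 mm long; origin under its middle. Leave alone.
Things that resemble listed ones, but are neither listed nor needed, are in the scene too. Of the things like the index_pin, leave any that is blue, purple or white; of the rest the smaller one is meant.

How it is judged:
By the outcome, as a careful person would: the job done as asked, in the order asked, and still so for the second after the job is handed in, with the robot touching nothing.
It also fails if it takes over 72 s, if anything falls off the work surface, if the arm or the gripper's body presses on something with over 40 N, if the wrist force passes 120 N, or if a joint passes its speed limit or range.

## Working session

There is one attempt and no reset: what is moved stays moved. The work goes in short steps, Python scripts to look and compute and a tool call to move; the robot and the scene stay as the last step left them, time stands still between calls to the robot, and variables do not carry over. Pictures are saved under pics/ and viewed, at most 10 in all, crops included, and the job is handed in when it is done.

Besides the shell and the picture viewer there is one more tool, called after "Emit:" in YAML: its name, and indented under it one key for each argument. move_arm: Moves the arm, as the interface text tells. Its arguments: {"type":"object","properties":{"motion":{"type":"array"},"gripper":{"type":"number"}},"required":["motion"]}

```bash
mkdir -p pics
cat > h.py <<'E'
import numpy as np, cv2
from workcell import bot
def ray(cam,px,z):
    m=bot.camera_model(cam);K=np.array(m["K"]);T=np.array(m["world_from_camera"])
    d=T[:3,:3]@np.linalg.inv(K)@np.array([px[1],px[0],1.]);o=T[:3,3]
    return (o+d*(z-o[2])/d[2])[:3]
def proj(cam,p):
    m=bot.camera_model(cam);K=np.array(m["K"]);T=np.linalg.inv(np.array(m["world_from_camera"]))
    q=K@(T[:3,:3]@np.array(p)+T[:3,3]);return np.array([q[1]/q[2],q[0]/q[2]])
E
python3 - <<'E'
from h import *
a=bot.camera("top");b=bot.camera("side")
cv2.imwrite("pics/top1.png",cv2.resize(a,(800,600)));cv2.imwrite("pics/side1.png",cv2.resize(b,(800,600)))
np.save("top.npy",a)
for c in("top","side"):
    print(c,np.round(np.array(bot.camera_model(c)["world_from_camera"])[:3],3).tolist())
    for n,z in(("red_bushing",.056),("spoke_a",.047),("index_mark",.018),("index_pin",.118-.03),("pin_block",.045),("platter",.056),("jig",.018)):
        for r in bot.cut_out(c,n)[:4]:
            print(n,round(r["score"],2),np.round(r["centre"]),np.round(ray(c,r["centre"],z),3),r["mask"].sum())
print(bot.get_obs())
E
```

```text
top [[-0.008, -0.99, 0.144, 0.406], [-1.0, 0.007, -0.006, 0.004], [0.005, -0.144, -0.99, 1.131]]
red_bushing 0.8 [212. 291.] [ 0.543 -0.03   0.056] 7286
red_bushing 0.62 [242. 446.] [ 0.463 -0.428  0.056] 2247
red_bushing 0.37 [194. 116.] [0.596 0.426 0.056] 498
spoke_a 0.61 [212. 290.] [ 0.545 -0.028  0.047] 7323
index_mark 0.72 [207. 293.] [ 0.562 -0.036  0.018] 10996
index_mark 0.18 [213. 291.] [ 0.545 -0.031  0.018] 7308
index_pin 0.63 [269. 132.] [0.4   0.365 0.088] 209
index_pin 0.59 [231. 133.] [0.495 0.367 0.088] 112
index_pin 0.58 [224. 171.] [0.511 0.272 0.088] 110
index_pin 0.56 [195. 142.] [0.586 0.348 0.088] 86
pin_block 0.78 [234. 141.] [0.491 0.36  0.045] 804
platter 0.59 [214. 291.] [ 0.54  -0.03   0.056] 7216
jig 0.98 [213. 286.] [ 0.548 -0.018  0.018] 11111
side [[-0.825, -0.391, 0.407, 0.049], [-0.565, 0.566, -0.601, 0.785], [0.005, -0.726, -0.688, 0.947]]
red_bushing 0.73 [206. 273.] [0.58  0.012 0.056] 2782
spoke_a 0.95 [209. 275.] [0.574 0.01  0.047] 2979
index_mark 0.91 [202. 266.] [ 0.628 -0.025  0.018] 5284
index_mark 0.64 [208. 275.] [ 0.592 -0.019  0.018] 2
[... 428 characters left out ...]
int_pos': array([ 1.23899293e+00,  2.40560653e-01,  4.98096030e-03,  1.33521458e+00,
       -9.96532754e-06,  1.57081234e+00]), 'joint_vel': array([ 1.00913103e-04, -3.51759684e-04, -6.70665453e-04, -7.70003995e-05,
       -1.24600840e-03, -3.87908398e-04]), 'tau': array([-2.49298482e-04, -3.72148025e+01,  2.52681613e+01,  8.68404131e-04,
        9.29052142e-07,  7.17396489e-06]), 'eef_pos': array([0.16287215, 0.4727127 , 0.23131886]), 'tool_rot': array([1.65149611e-01, 9.86268526e-01, 1.91177450e-07, 5.08403144e-06]), 'ft_force': array([ 0.40506506, -0.11768746, -0.6063946 ]), 'ft_torque': array([ 0.03208375, -0.02702331,  0.04602383]), 'grasp_force': 0.0, 'grip_width': 0.08528187283635247}
```

View pics/top1.png

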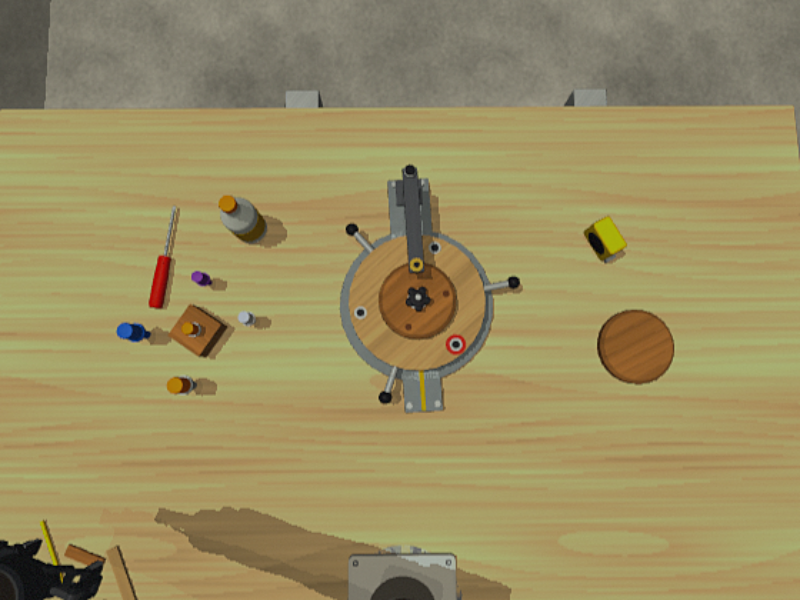

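View pics/side1.png

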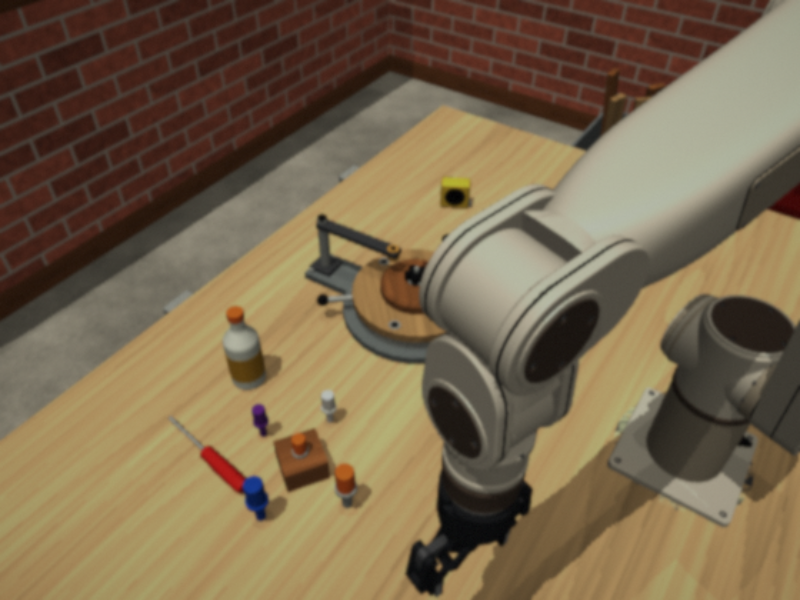

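The top picture shows the jig at about (418,300). The red bushing is at (456,344), the yellow mark at (422,390), spoke balls a (513,283), b (352,230) and c (385,398). The side view is partly hidden by the arm.

Pin candidates in the top view:
- orange in the block (190,328)
- larger orange standing free (180,385)
- blue (130,331), purple (200,278) and white (246,318)

The one in the block is orange, in the parking block, and smaller than the free one, so it fits. I'll confirm it in a crop and refine the measurements.

```bash
cat >> h.py <<'E'
from scipy.optimize import least_squares
def cen(a,mask,r,c,w):
    "intensity centroid of mask near r,c"
    m=np.zeros(mask.shape,bool);m[max(0,int(r)-w):int(r)+w+1,max(0,int(c)-w):int(c)+w+1]=True
    y,x=np.nonzero(mask&m);return np.array([y.mean(),x.mean()]),len(y)
def colours(a):
    h=cv2.cvtColor(a,cv2.COLOR_BGR2HSV).astype(int);H,S,V=h[...,0],h[...,1],h[...,2]
    return dict(red=((H<6)|(H>172))&(S>170)&(V>110),dark=(V<55),orange=(H>8)&(H<20)&(S>190)&(V>150),yellow=(H>20)&(H<30)&(S>170)&(V>120))
E
python3 - <<'E'
from h import *
a=np.load("top.npy");C=colours(a)
def P(n,u,v,w,z):
    p,k=cen(a,C[n],v*.7,u*.7,w);q=ray("top",p,z);print(n,(u,v),np.round(p,1),k,np.round(q,4));return q
red=P("red",456,344,9,.056);A=P("dark",513,283,6,.047);B=P("dark",352,230,6,.047);Cc=P("dark",385,398,6,.047)
P("yellow",422,390,14,.018);P("orange",190,328,7,.09);P("orange",180,385,9,.1)
yy,xx=np.nonzero(C["yellow"][255:295,285:305]);print(sorted(zip((yy+255).tolist(),(xx+285).tolist())))
def f(v):
    cx,cy,t=v;r=[]
    for p,R,d in((red,.105,0),(A,.182,60),(B,.182,180),(Cc,.182,-60)):
        an=t+np.radians(d);r+=[p[0]-cx-R*np.cos(an),p[1]-cy-R*np.sin(an)]
    return r
s=least_squares(f,[.56,-.03,-2.2]);print(s.x,np.degrees(s.x[2]),np.round(np.array(s.fun)*1000,1))
print("post",ray("top",(171*.7,410*.7),.155))
x=cv2.resize(a[180:290,80:200],(655,600),interpolation=cv2.INTER_CUBIC)
cv2.imwrite("pics/crop1.png",x)
E
```

```text
red (456, 344) [241.  318.5] 73 [ 0.4683 -0.0999  0.056 ]
dark (513, 283) [197.4 359.2] 52 [ 0.583  -0.2105  0.047 ]
dark (352, 230) [160.  245.8] 49 [0.6862 0.0888 0.047 ]
dark (385, 398) [277.8 269.2] 59 [0.3758 0.0277 0.047 ]
yellow (422, 390) [273.  295.4] 77 [ 0.3868 -0.0407  0.018 ]
orange (190, 328) [229.6 129.8] 14 [0.4985 0.3747 0.09  ]
orange (180, 385) [269.4 121.1] 18 [0.4005 0.3881 0.1   ]
[(259, 293), (259, 295), (260, 294), (260, 295), (261, 294), (261, 295), (262, 294), (262, 295), (263, 294), (263, 295), (263, 296), (264, 294), (264, 295), (264, 296), (265, 294), (265, 295), (265, 296), (266, 294), (266, 295), (266, 296), (267, 294), (267, 295), (267, 296), (268, 294), (268, 295), (268, 296), (269, 294), (269, 295), (269, 296), (270, 294), (270, 295), (270, 296), (271, 294), (271, 295), (271, 296), (272, 294), (272, 295), (272, 296), (273, 294), (273, 295), (273, 296), (274, 295), (274, 296), (275, 295), (275, 296), (276, 295), (276, 296), (277, 295), (277, 296), (277, 297), (278, 295), (278, 296), (278, 297), (279, 295), (279, 296), (279, 297), (280, 295), (280, 296), (280, 297), (281, 295), (281, 296), (281, 297), (282, 295), (282, 296), (282, 297), (283, 295), (283, 296), (283, 297), (284, 295), (284, 296), (284, 297), (285, 295), (285, 296), (285, 297), (286, 295), (286, 296), (286, 297)]
[ 0.54814375 -0.03126884 -2.42580794] -138.9885569228499 [-0.6  0.2  0.1 -0.6  0.7  0.7 -0.2 -0.3]
post [ 0.75872711 -0.01964704  0.155     ]
```

View pics/crop1.png

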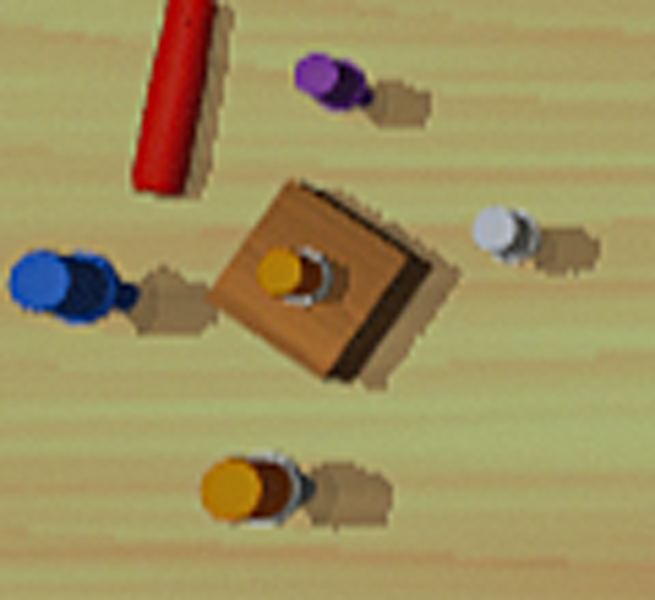

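The crop confirms it: the small orange-knobbed pin sits in the brown block, knob top at crop (278,272). The larger orange one at (232,490) stands free, and the blue, purple and white ones are excluded. The spoke and bushing fit leaves residuals under 0.7 mm, so the platter has to turn about 38° clockwise. Next I'll plan the push on spoke a.

```bash
cat >> h.py <<'E'
AX=np.array([.5481,-.0313])
def plan(*targets):
    "targets (x,y,z,psi deg of tool y) -> tool shifts cm, yaw deg"
    from scipy.spatial.transform import Rotation as Ro
    o=bot.get_obs();R=Ro.from_quat(o["tool_rot"]).as_matrix();psi=np.degrees(np.arctan2(R[1,1],R[0,1]))
    print("now",np.round(o["eef_pos"],4),"psi",round(psi,2),"t",o["clock"],"q",np.round(o["joint_pos"],2))
    for x,y,z,p in targets:
        d=R.T@(np.array([x,y,z])-o["eef_pos"])*100
        print(dict(zip("xyz",np.round(d,2).tolist())),"yaw",round((psi-p+90)%180-90,1))
def pol(r,a,z,p):
    a=np.radians(a);return (AX[0]+r*np.cos(a),AX[1]+r*np.sin(a),z,p)
E
python3 - <<'E'
from h import *
plan(pol(.15,-65,.22,101),pol(.15,-65,.037,101))
E
```

```text
now [0.1629 0.4727 0.2313] psi 70.99 t 0.8 q [ 1.24  0.24  0.    1.34 -0.    1.57]
{'x': -63.26, 'y': -45.89, 'z': 1.13} yaw -30.0
{'x': -63.26, 'y': -45.89, 'z': 19.43} yaw -30.0
```

Emit:
move_arm:
  gripper: -1
  motion:
    - {"x": -5, "y": -3.6, "z": 0.3, "yaw": -3}
    - {"x": -10, "y": -7.2, "z": 0.5, "yaw": -6}
    - {"x": -15, "y": -10.8, "z": 0.5, "yaw": -9}
    - {"x": -20, "y": -14.4, "z": 1, "yaw": -12}
    - {"x": -25, "y": -18, "z": 1, "yaw": -15}
    - {"x": -30, "y": -21.7, "z": 1, "yaw": -18}
    - {"x": -35, "y": -25.4, "z": 1, "yaw": -21}
    - {"x": -40, "y": -29, "z": 1, "yaw": -24}
    - {"x": -45, "y": -32.6, "z": 1, "yaw": -27}
    - {"x": -50, "y": -36.3, "z": 1, "yaw": -30}
    - {"x": -55, "y": -39.9, "z": 1.1, "yaw": -30}
    - {"x": -60, "y": -43.5, "z": 1.1, "yaw": -30}
    - {"x": -63.3, "y": -45.9, "z": 1.1, "yaw": -30}
    - {"x": -63.3, "y": -45.9, "z": 1.1, "yaw": -30}
    - {"x": -63.3, "y": -45.9, "z": 6, "yaw": -30}
    - {"x": -63.3, "y": -45.9, "z": 11, "yaw": -30}
    - {"x": -63.3, "y": -45.9, "z": 15, "yaw": -30}
    - {"x": -63.3, "y": -45.9, "z": 18, "yaw": -30}
    - {"x": -63.3, "y": -45.9, "z": 19.4, "yaw": -30}
    - {"x": -63.3, "y": -45.9, "z": 19.4, "yaw": -30}

```text
clock: 3.3
eef_pos: [0.6111, -0.1667, 0.0368]
tool_rot: [-0.096, 0.995, 0.0, -0.001]
ft_force: [-0.0, 0.0, 0.5]
grip_width: 0.0002
grasp_force: 0.0
```

Run:
```python
from h import *
plan(*[pol(.15,a,.037,a-6.5+180) for a in (-69,-73,-77,-81,-85,-89,-93,-97,-100,-103,-105,-107)])
```

```text
now [ 0.6111 -0.1667  0.0368] psi 101.03 t 3.3 q [-0.27  0.64  0.1   1.03  0.   -0.46]
{'x': 1.0, 'y': -0.28, 'z': -0.01} yaw -3.5
{'x': 2.03, 'y': -0.43, 'z': -0.01} yaw 0.5
{'x': 3.08, 'y': -0.5, 'z': -0.01} yaw 4.5
{'x': 4.13, 'y': -0.5, 'z': -0.01} yaw 8.5
{'x': 5.17, 'y': -0.43, 'z': -0.01} yaw 12.5
{'x': 6.21, 'y': -0.28, 'z': -0.01} yaw 16.5
{'x': 7.23, 'y': -0.06, 'z': -0.0} yaw 20.5
{'x': 8.24, 'y': 0.23, 'z': -0.0} yaw 24.5
{'x': 8.98, 'y': 0.49, 'z': -0.0} yaw 27.5
{'x': 9.7, 'y': 0.79, 'z': 0.0} yaw 30.5
{'x': 10.18, 'y': 1.01, 'z': 0.0} yaw 32.5
{'x': 10.64, 'y': 1.25, 'z': 0.0} yaw 34.5
```

Emit:
move_arm:
  motion:
    - {"x": 1.0, "y": -0.28, "yaw": -3.5}
    - {"x": 2.0, "y": -0.43, "yaw": 0.5}
    - {"x": 3.1, "y": -0.5, "yaw": 4.5}
    - {"x": 4.1, "y": -0.5, "yaw": 8.5}
    - {"x": 5.2, "y": -0.43, "yaw": 12.5}
    - {"x": 6.2, "y": -0.28, "yaw": 16.5}
    - {"x": 7.2, "y": -0.06, "yaw": 20.5}
    - {"x": 8.2, "y": 0.23, "yaw": 24.5}
    - {"x": 9.0, "y": 0.5, "yaw": 27.5}
    - {"x": 9.7, "y": 0.8, "yaw": 30.5}
    - {"x": 10.2, "y": 1.0, "yaw": 32.5}
    - {"x": 10.6, "y": 1.25, "yaw": 34.5}
    - {"x": 10.6, "y": 1.25, "yaw": 34.5}
    - {"x": 10.6, "y": 1.25, "yaw": 34.5}

```text
invalid input at $.motion[0]: expected keys x, y, z, yaw
```

```bash
cat >> h.py <<'E'
def look(name):
    a=bot.camera("top");b=bot.camera("side");np.save("top.npy",a);np.save("side.npy",b)
    for c,im in(("top",a),("side",b)):
        cv2.imwrite(f"pics/{name}_{c}.png",cv2.resize(im,(800,600),interpolation=cv2.INTER_CUBIC))
    return a,b
def redring(a,cam="top"):
    m=colours(a)["red"];e=proj(cam,(AX[0],AX[1],.056));w=70
    n,l,s,c=cv2.connectedComponentsWithStats(m.astype(np.uint8));best=None
    for i in range(1,n):
        p=(c[i][1],c[i][0])
        if np.hypot(p[0]-e[0],p[1]-e[1])<w and s[i][4]>15 and (best is None or s[i][4]>best[1]): best=(p,s[i][4])
    q=ray(cam,best[0],.056);d=q[:2]-AX
    print(cam,"red px",np.round(best[0],1),best[1],np.round(q,4),"r",np.hypot(*d).round(4),"ang",np.degrees(np.arctan2(d[1],d[0])).round(2))
    return q
E
python3 - <<'E'
from h import *
a,b=look("push1");redring(a);redring(b,"side");plan()
x=np.hstack([cv2.resize(a[165:300,225:380],(400,348),interpolation=2),cv2.resize(b[130:290,200:384],(400,348),interpolation=2)])
cv2.imwrite("pics/push1_c.png",x)
E
```

```text
top red px [240.8 318.3] 73 [ 0.4689 -0.0994  0.056 ] r 0.1044 ang -139.34Traceback (most recent call last):
  File "<stdin>", line 2, in <module>
  File "h.py", line 40, in redring
    q=ray(cam,best[0],.056);d=q[:2]-AX
              ~~~~^^^
TypeError: 'NoneType' object is not subscriptable
```

The move was refused because every row needs all four keys. I'll resend it with z included.

Emit:
move_arm:
  motion:
    - {"x": 1.0, "y": -0.28, "z": 0, "yaw": -3.5}
    - {"x": 2.0, "y": -0.43, "z": 0, "yaw": 0.5}
    - {"x": 3.1, "y": -0.5, "z": 0, "yaw": 4.5}
    - {"x": 4.1, "y": -0.5, "z": 0, "yaw": 8.5}
    - {"x": 5.2, "y": -0.43, "z": 0, "yaw": 12.5}
    - {"x": 6.2, "y": -0.28, "z": 0, "yaw": 16.5}
    - {"x": 7.2, "y": -0.06, "z": 0, "yaw": 20.5}
    - {"x": 8.2, "y": 0.23, "z": 0, "yaw": 24.5}
    - {"x": 9.0, "y": 0.5, "z": 0, "yaw": 27.5}
    - {"x": 9.7, "y": 0.8, "z": 0, "yaw": 30.5}
    - {"x": 10.2, "y": 1.0, "z": 0, "yaw": 32.5}
    - {"x": 10.6, "y": 1.25, "z": 0, "yaw": 34.5}
    - {"x": 10.6, "y": 1.25, "z": 0, "yaw": 34.5}
    - {"x": 10.6, "y": 1.25, "z": 0, "yaw": 34.5}

```text
clock: 5.15
eef_pos: [0.506, -0.1753, 0.0377]
tool_rot: [0.203, 0.979, 0.0, 0.001]
ft_force: [1.8, -0.9, 2.6]
grip_width: -0.0001
grasp_force: 1.3
```

Run:
```python
from h import *
a,b=look("push1");plan()
x=np.hstack([cv2.resize(a[165:300,225:380],(400,348),interpolation=2),cv2.resize(b[130:290,200:384],(400,348),interpolation=2)])
cv2.imwrite("pics/push1_c.png",x)
redring(a)
```

```text
now [ 0.5059 -0.1753  0.0374] psi 66.51 t 5.25 q [-0.33  0.47 -0.2   0.9   0.    0.08]
top red px [250.6 297.4] 72 [ 0.4441 -0.0452  0.056 ] r 0.1049 ang -172.37
```

View pics/push1_c.png

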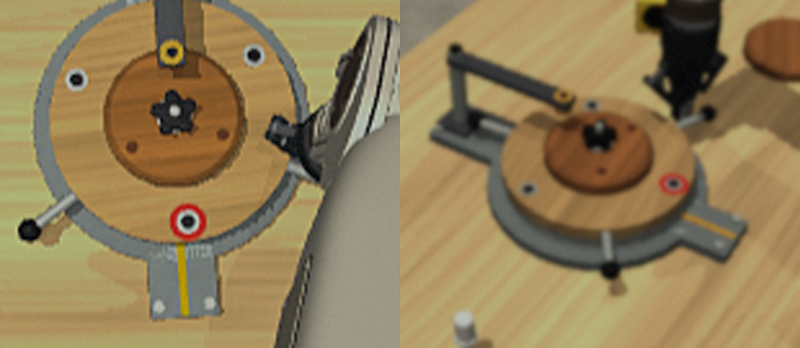

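The left half (top view) shows the red ring at (187,221), just right of the yellow line at (183,280). The right half (side view) now sees the whole nose. A few degrees remain, so I'll measure that from both cameras.

```bash
cat >> h.py <<'E'
def angle(cam,im,g):
    "g: ring, ball b, ball c guess angle of red(deg); fits axis with balls b,c + ring; and mark line"
    C=colours(im);pts=[]
    for n,R,d,z,w in(("red",.105,0,.056,8),("dark",.182,180,.047,4),("dark",.182,-60,.047,4)):
        t=np.radians(g+d);e=proj(cam,(AX[0]+R*np.cos(t),AX[1]+R*np.sin(t),z))
        try: p,k=cen(im,C[n],*np.round(e),w)
        except Exception: print("miss",n,d);continue
        pts.append((ray(cam,p,z),R,d,k))
    f=lambda v:np.ravel([(p[0]-v[0]-R*np.cos(v[2]+np.radians(d)),p[1]-v[1]-R*np.sin(v[2]+np.radians(d))) for p,R,d,k in pts])
    s=least_squares(f,[AX[0],AX[1],np.radians(g)]);cx,cy,t=s.x
    h=cv2.cvtColor(im,cv2.COLOR_BGR2HSV);y=[]
    m=(h[...,0]>19)&(h[...,0]<30)&(h[...,1]>175)&(h[...,2]>110)
    for r,c in np.argwhere(m):
        q=ray(cam,(r,c),.018);dx,dy=q[0]-cx,q[1]-cy
        if -.195<dx<-.148 and abs(dy+.01)<.012: y.append(q[:2])
    y=np.array(y);mm=y.mean(0);a=np.degrees(np.arctan2(mm[1]-cy,mm[0]-cx))
    print(cam,"axis",np.round(s.x[:2],4),"red ang",np.degrees(t).round(2),"res mm",np.round(s.fun*1000,1),[p[3] for p in pts],"mark ang",a.round(2),len(y),"togo",(np.degrees(t)-a).round(2))
    return s.x
E
python3 - <<'E'
from h import *
a=np.load("top.npy");b=np.load("side.npy")
angle("top",a,-172.2);angle("side",b,-172.2)
E
```

```text
top axis [ 0.5491 -0.03  ] red ang -171.87 res mm [-1.  -0.4  0.6  0.3  0.4  0. ] [72, 36, 52] mark ang -176.32 50 togo 4.44h.py:58: RuntimeWarning: Mean of empty slice.
  y=np.array(y);mm=y.mean(0);a=np.degrees(np.arctan2(mm[1]-cy,mm[0]-cx))
  ret = ret.dtype.type(ret / rcount)
Traceback (most recent call last):
  File "h.py", line 58, in angle
    y=np.array(y);mm=y.mean(0);a=np.degrees(np.arctan2(mm[1]-cy,mm[0]-cx))
                                                       ~~^^^
IndexError: invalid index to scalar variable.
```

Emit:
move_arm:
  motion:
    - {"x": 0.4, "y": -0.04, "z": 0, "yaw": 1.4}
    - {"x": 0.8, "y": -0.07, "z": 0, "yaw": 2.8}
    - {"x": 1.1, "y": -0.1, "z": 0, "yaw": 4.2}
    - {"x": 1.1, "y": -0.1, "z": 0, "yaw": 4.2}
    - {"x": 1.1, "y": -0.1, "z": 0, "yaw": 4.2}

```text
clock: 5.88
eef_pos: [0.4941, -0.1716, 0.0369]
tool_rot: [0.239, 0.971, 0.0, -0.001]
ft_force: [0.8, 0.5, 0.3]
grip_width: 0.0
grasp_force: 0.4
```

Run:
```python
from h import *
a,b=look("push2");plan();angle("top",a,-176.2)
h=cv2.cvtColor(b,cv2.COLOR_BGR2HSV);e=proj("side",(.39,-.04,.018));r,c=np.round(e).astype(int)
print(e);print(h[r-2:r+3,c-6:c+7].tolist()[2])
print("block",ray("top",(231.4,138),.045),"knob top",ray("top",(229.9,130.95),.081))
```

```text
now [ 0.4941 -0.1716  0.0368] psi 62.29 t 5.975 q [-0.33  0.45 -0.23  0.88  0.    0.15]
top axis [ 0.5502 -0.0267] red ang -175.23 res mm [-3.  -0.6  0.1  1.6  2.9 -1. ] [72, 3, 50] mark ang -175.23 51 togo -0.0
[233.05713571 340.69340675]
[[23, 58, 106], [20, 81, 116], [19, 105, 129], [19, 132, 143], [19, 151, 152], [19, 167, 156], [19, 169, 155], [19, 166, 154], [19, 151, 150], [19, 128, 143], [20, 101, 131], [20, 68, 117], [24, 38, 106]]
block [0.497696   0.36917553 0.045     ] knob top [0.49858429 0.37497756 0.081     ]
```

```bash
sed -i 's/h\[...,0\]>19)/h[...,0]>16)/; s/h\[...,1\]>175/h[...,1]>(175 if cam=="top" else 150)/; s/h\[...,0\]<30)&(h/h[...,0]<30)\&(h/; s/if -.195<dx/if -.19<dx/' h.py; sed -i 's/abs(dy+.01)<.012/abs(dy+.01)<.02/' h.py
python3 - <<'E'
from h import *
a=np.load("top.npy");b=np.load("side.npy")
redring(a)
angle("side",b,-176)
for cam,im in(("top",a),("side",b)):
    C=colours(im)
    p,k=cen(im,C["dark"],*np.round(proj(cam,(AX[0]+.182*np.cos(np.radians(123.7)),AX[1]+.182*np.sin(np.radians(123.7)),.047))),5)
    q=ray(cam,p,.047);d=q[:2]-AX;print(cam,"c",np.round(q,4),k,np.hypot(*d),np.degrees(np.arctan2(d[1],d[0]))+60)
x=np.hstack([cv2.resize(a[225:295,270:330],(343,400),interpolation=2),cv2.resize(b[190:260,300:370],(400,400),interpolation=2)])
cv2.imwrite("pics/push2_c.png",x)
E
```

```text
top red px [251.3 293.9] 72 [ 0.4426 -0.0361  0.056 ] r 0.1056 ang -177.4
side axis [ 0.5476 -0.0286] red ang -176.1 res mm [-2.2  2.3 -0.1  1.3  2.3 -3.6] [24, 52, 53] mark ang -175.75 26 togo -0.35
top c [0.4495 0.1218 0.047 ] 51 0.18208783330371955 182.7724016881707
side c [0.4496 0.1195 0.047 ] 60 0.18010133692296917 183.15547174673705
```

View pics/push2_c.png

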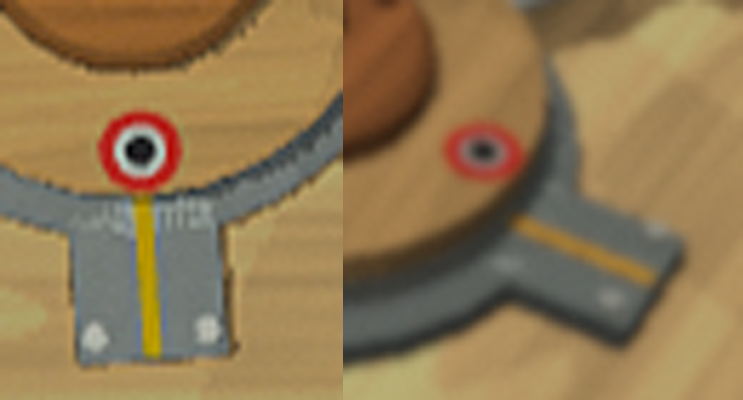

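The platter is at the mark. In the crop the ring centre at (140,150) lies on the yellow line's extension, within about 1 mm on the clockwise side. I'll back the fingers off while locating the pin more exactly with both cameras.

Emit:
move_arm:
  gripper: 0
  motion:
    - {"x": -1.5, "y": -0.1, "z": 0, "yaw": 0}
    - {"x": -2.0, "y": -0.1, "z": -2, "yaw": 0}
    - {"x": -2.0, "y": -0.1, "z": -8, "yaw": 0}
    - {"x": -2.0, "y": -0.1, "z": -14, "yaw": 0}
    - {"x": -2.0, "y": -0.1, "z": -18, "yaw": 0}

```text
clock: 6.6
eef_pos: [0.512, -0.1821, 0.2197]
tool_rot: [0.239, 0.971, -0.0, 0.0]
ft_force: [1.2, -0.4, 0.0]
grip_width: 0.0426
grasp_force: 0.0
```

Run:
```python
from h import *
a,b=look("pin1")
obs=[]
for cam,im in(("top",a),("side",b)):
    for r in bot.cut_out(cam,"index_pin"):
        z=.065;q=ray(cam,r["centre"],z);
        ys,xs=np.nonzero(r["mask"]);print(cam,round(r["score"],2),np.round(r["centre"],1),np.round(q,4),len(ys),"rows",ys.min(),ys.max(),"cols",xs.min(),xs.max())
    for r in bot.cut_out(cam,"pin_block")[:2]: print(cam,"block",np.round(r["centre"],1),r["mask"].sum(),np.round(ray(cam,r["centre"],.04),4))
for y in(.370,.373,.376):
    for x in (.497,.500): print(x,y,[np.round(proj(c,(x,y,z)),1).tolist() for c in("top","side") for z in(.081,.049)])
x=np.hstack([cv2.resize(a[215:247,115:155],(500,400),interpolation=2),cv2.resize(b[290:350,185:230],(300,400),interpolation=2)])
cv2.imwrite("pics/pin1_c.png",x);plan()
```

```text
top 0.57 [269.3 126.1] [0.4004 0.3885 0.065 ] 187 rows 263 275 cols 117 136
top 0.55 [233.9  91.3] [0.4905 0.4813 0.065 ] 257 rows 226 239 cols 81 104
top block [232.1 140.2] 747 [0.4962 0.365  0.04  ]
side 0.94 [348.3 179.5] [0.4907 0.4811 0.065 ] 369 rows 334 363 cols 171 187
side 0.75 [310.6 208.7] [0.5006 0.3763 0.065 ] 177 rows 303 319 cols 203 215
side 0.65 [282.4 227. ] [0.5157 0.2926 0.065 ] 167 rows 273 294 cols 225 234
side 0.59 [337.1 239.6] [0.404  0.3898 0.065 ] 390 rows 324 355 cols 234 249
side 0.47 [293.1 181. ] [0.5833 0.3761 0.065 ] 186 rows 283 304 cols 176 187
side block [324.  211.9] 978 [0.4848 0.3876 0.04  ]
0.497 0.37 [[230.5, 132.9], [231.5, 137.2], [305.2, 211.1], [313.5, 212.4]]
0.5 0.37 [[229.3, 133.0], [230.4, 137.2], [304.6, 210.1], [312.8, 211.4]]
0.497 0.373 [[230.5, 131.7], [231.6, 136.0], [306.2, 210.3], [314.4, 211.5]]
0.5 0.373 [[229.3, 131.8], [230.4, 136.0], [305.5, 209.2], [313.8, 210.5]]
0.497 0.376 [[230.5, 130.5], [231.6, 134.8], [307.1, 209.4], [315.4, 210.7]]
0.5 0.376 [[229.3, 130.6], [230.4, 134.9], [306.5, 208.3], [314.7, 209.6]]
now [ 0.5108 -0.1816  0.2155] psi 62.29 t 6.9 q [-0.34  0.33  0.09  1.33 -0.    0.14]
```

View pics/pin1_c.png

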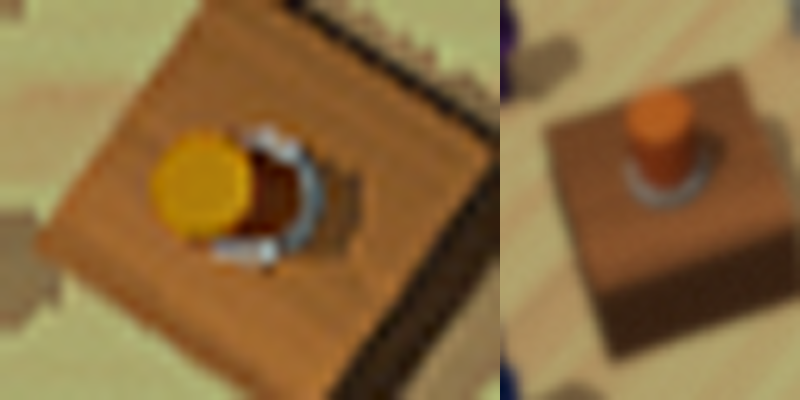

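The crop shows the orange knob top at (201,185) in the left half and (664,112) in the right half. Both cameras agree on the knob axis at (0.4985, 0.375).

Run:
```python
from h import *
plan((.4985,.375,.20,90),(.4985,.375,.052,90))
```

```text
now [ 0.5108 -0.1816  0.2155] psi 62.29 t 6.9 q [-0.34  0.33  0.09  1.33 -0.    0.14]
{'x': 26.97, 'y': 48.71, 'z': 1.62} yaw -27.7
{'x': 26.91, 'y': 48.72, 'z': 16.42} yaw -27.7
```

Emit:
move_arm:
  motion:
    - {"x": 2.7, "y": 4.9, "z": 0, "yaw": -3}
    - {"x": 5.4, "y": 9.8, "z": 0, "yaw": -6}
    - {"x": 8.1, "y": 14.6, "z": 0, "yaw": -10}
    - {"x": 10.8, "y": 19.5, "z": 0, "yaw": -14}
    - {"x": 13.5, "y": 24.4, "z": 0, "yaw": -18}
    - {"x": 16.2, "y": 29.2, "z": 0, "yaw": -22}
    - {"x": 18.9, "y": 34.1, "z": 0, "yaw": -26}
    - {"x": 21.6, "y": 39, "z": 0, "yaw": -27.7}
    - {"x": 24.3, "y": 43.9, "z": 0, "yaw": -27.7}
    - {"x": 26.9, "y": 48.7, "z": 1.6, "yaw": -27.7}
    - {"x": 26.9, "y": 48.7, "z": 6, "yaw": -27.7}
    - {"x": 26.9, "y": 48.7, "z": 11, "yaw": -27.7}
    - {"x": 26.9, "y": 48.7, "z": 11, "yaw": -27.7}
    - {"x": 26.9, "y": 48.7, "z": 11, "yaw": -27.7}

```text
clock: 8.65
eef_pos: [0.5007, 0.3741, 0.1078]
tool_rot: [0.0, 1.0, -0.0, -0.0]
ft_force: [0.2, 0.9, 0.6]
grip_width: 0.0428
grasp_force: 0.0
```

Run:
```python
from h import *
plan((.4985,.375,.052,90))
```

```text
now [0.5007 0.3741 0.1078] psi 89.97 t 8.65 q [ 0.64  0.56  0.16  1.17 -0.    0.64]
{'x': 0.22, 'y': 0.09, 'z': 5.58} yaw -0.0
```

Emit:
move_arm:
  motion:
    - {"x": 0.2, "y": 0.1, "z": 2, "yaw": 0}
    - {"x": 0.2, "y": 0.1, "z": 4, "yaw": 0}
    - {"x": 0.2, "y": 0.1, "z": 5, "yaw": 0}
    - {"x": 0.2, "y": 0.1, "z": 5.6, "yaw": 0}
    - {"x": 0.2, "y": 0.1, "z": 5.6, "yaw": 0}
    - {"x": 0.2, "y": 0.1, "z": 5.6, "yaw": 0}

```text
clock: 9.4
eef_pos: [0.499, 0.3755, 0.0522]
tool_rot: [0.0, 1.0, 0.0, 0.001]
ft_force: [0.6, -0.3, 0.6]
grip_width: 0.0427
grasp_force: 0.0
```

Emit:
move_arm:
  gripper: -1
  motion:
    - {"x": 0, "y": 0, "z": 0, "yaw": 0}
    - {"x": 0, "y": 0, "z": 0, "yaw": 0}
    - {"x": 0, "y": 0, "z": 0, "yaw": 0}
    - {"x": 0, "y": 0, "z": 0, "yaw": 0}
    - {"x": 0, "y": 0, "z": 0, "yaw": 0}
    - {"x": 0, "y": 0, "z": 0, "yaw": 0}

```text
clock: 10.15
eef_pos: [0.4989, 0.3755, 0.0521]
tool_rot: [0.0, 1.0, 0.0, 0.001]
ft_force: [0.2, -0.6, 5.9]
grip_width: 0.0202
grasp_force: 58.7
```

Emit:
move_arm:
  motion:
    - {"x": 0, "y": 0, "z": -2, "yaw": 0}
    - {"x": 0, "y": 0, "z": -5, "yaw": 0}
    - {"x": 0, "y": 0, "z": -10, "yaw": 0}
    - {"x": 0, "y": -1.5, "z": -14, "yaw": 0}
    - {"x": 0.6, "y": -5, "z": -14, "yaw": 0}
    - {"x": 1.2, "y": -9, "z": -14, "yaw": 0}
    - {"x": 1.8, "y": -13, "z": -14, "yaw": 0}
    - {"x": 2.4, "y": -18, "z": -14, "yaw": 0}
    - {"x": 3, "y": -23, "z": -14, "yaw": 0}
    - {"x": 3.6, "y": -28, "z": -14, "yaw": 0}
    - {"x": 4.4, "y": -33, "z": -14, "yaw": 0}
    - {"x": 5, "y": -37, "z": -14, "yaw": 0}
    - {"x": 5.4, "y": -40, "z": -13, "yaw": 0}
    - {"x": 5.6, "y": -41.2, "z": -11, "yaw": 0}
    - {"x": 5.6, "y": -41.2, "z": -9, "yaw": 0}
    - {"x": 5.6, "y": -41.2, "z": -7.8, "yaw": 0}
    - {"x": 5.6, "y": -41.2, "z": -7.8, "yaw": 0}
    - {"x": 5.6, "y": -41.2, "z": -7.8, "yaw": 0}

```text
clock: 12.4
eef_pos: [0.4428, -0.0366, 0.1298]
tool_rot: [-0.0, 1.0, -0.0, 0.0]
ft_force: [0.2, -0.3, -1.2]
grip_width: 0.0201
grasp_force: 59.6
```

Run:
```python
from h import *
a,b=look("hov");plan()
for c in("top","side"):
    print(c,"exp bushing",proj(c,(.4432,-.0366,.056)),"foot",proj(c,(.4432,-.0366,.086)))
e=np.round(proj("side",(.4432,-.0366,.085))).astype(int);f=np.round(proj("top",(.4432,-.0366,.085))).astype(int)
x=np.hstack([cv2.resize(im[r-25:r+25,c-25:c+25],(400,400),interpolation=2) for im,(r,c) in((a,f),(b,e))])
print(f,e);cv2.imwrite("pics/hov_c.png",x)
```

```text
now [ 0.4431 -0.0367  0.1301] psi 90.02 t 12.5 q [-0.08  0.21 -0.32  1.05  0.   -0.08]
top exp bushing [251.02291111 294.0872957 ] foot [250.6018095  294.53870932]
side exp bushing [216.04965613 324.19931443] foot [208.05305829 325.07534573]
[251 295] [208 325]
```

View pics/hov_c.png

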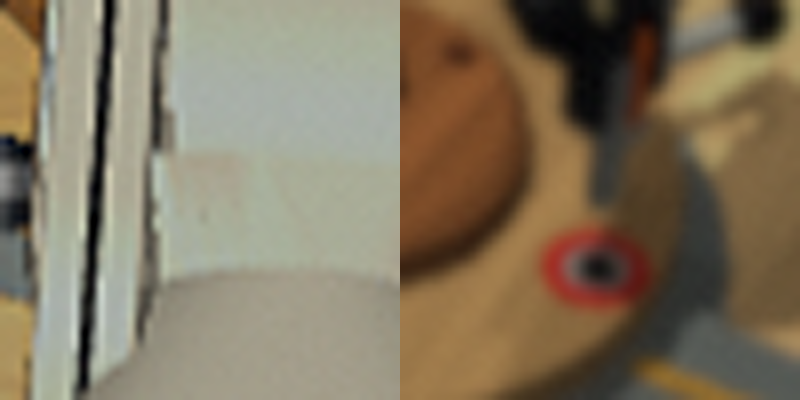

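The side view shows the foot at (602,205) directly above the hole at (598,268). Both match the predicted pixels within about half a pixel, so I'll lower the pin and watch the force.

Emit:
move_arm:
  motion:
    - {"x": 0, "y": 0, "z": 1.5, "yaw": 0}
    - {"x": 0, "y": 0, "z": 2.5, "yaw": 0}
    - {"x": 0, "y": 0, "z": 3.0, "yaw": 0}
    - {"x": 0, "y": 0, "z": 3.3, "yaw": 0}
    - {"x": 0, "y": 0, "z": 3.6, "yaw": 0}
    - {"x": 0, "y": 0, "z": 3.6, "yaw": 0}

```text
clock: 13.25
eef_pos: [0.4424, -0.0369, 0.0933]
tool_rot: [0.0, 1.0, 0.0, -0.0]
ft_force: [0.2, -0.2, -2.3]
grip_width: 0.02
grasp_force: 59.6
```

Emit:
move_arm:
  motion:
    - {"x": 0, "y": 0, "z": 0.4, "yaw": 0}
    - {"x": 0, "y": 0, "z": 0.8, "yaw": 0}
    - {"x": 0, "y": 0, "z": 1.2, "yaw": 0}
    - {"x": 0, "y": 0, "z": 1.2, "yaw": 0}

```text
clock: 13.75
eef_pos: [0.442, -0.0368, 0.0808]
tool_rot: [0.0, 1.0, 0.0, -0.001]
ft_force: [-1.1, 0.4, -1.6]
grip_width: 0.0203
grasp_force: 59.6
```

Emit:
move_arm:
  motion:
    - {"x": 0, "y": 0, "z": 0.1, "yaw": 0}
    - {"x": 0, "y": 0, "z": 0.2, "yaw": 0}
    - {"x": 0, "y": 0, "z": 0.2, "yaw": 0}

```text
clock: 14.12
eef_pos: [0.4424, -0.0368, 0.0793]
tool_rot: [0.0, 1.0, 0.0, 0.0]
ft_force: [0.3, -0.3, 0.0]
grip_width: 0.02
grasp_force: 59.6
```

Emit:
move_arm:
  gripper: 0
  motion:
    - {"x": 0, "y": 0, "z": 0, "yaw": 0}
    - {"x": 0, "y": 0, "z": 0, "yaw": 0}
    - {"x": 0, "y": 0, "z": 0, "yaw": 0}
    - {"x": 0, "y": 0, "z": -2, "yaw": 0}
    - {"x": 0, "y": 0, "z": -6, "yaw": 0}
    - {"x": 0, "y": 0, "z": -12, "yaw": 0}
    - {"x": 0, "y": 0, "z": -12, "yaw": 0}

```text
clock: 15.0
eef_pos: [0.4459, -0.0371, 0.2041]
tool_rot: [0.0, 1.0, -0.0, 0.005]
ft_force: [-0.3, -0.7, -1.0]
grip_width: 0.0424
grasp_force: 0.0
```

Run:
```python
from h import *
a=-116.8+6.5
plan(pol(.15,a+12,.20,63),pol(.15,a+12,.037,63))
```

```text
now [ 0.4459 -0.0371  0.2041] psi 89.99 t 15.0 q [-0.08  0.14 -0.19  1.23  0.   -0.08]
{'x': -8.05, 'y': -14.26, 'z': 0.51} yaw 27.0
{'x': -7.88, 'y': -14.24, 'z': 16.81} yaw 27.0
```

Emit:
move_arm:
  gripper: -1
  motion:
    - {"x": -3, "y": -5, "z": 0, "yaw": 9}
    - {"x": -6, "y": -10, "z": 0, "yaw": 18}
    - {"x": -8.3, "y": -14.2, "z": 0, "yaw": 27}
    - {"x": -8.3, "y": -14.2, "z": 3, "yaw": 27}
    - {"x": -8.3, "y": -14.2, "z": 8, "yaw": 27}
    - {"x": -8.3, "y": -14.2, "z": 12, "yaw": 27}
    - {"x": -8.3, "y": -14.2, "z": 15, "yaw": 27}
    - {"x": -8.3, "y": -14.2, "z": 16.2, "yaw": 27}
    - {"x": -8.3, "y": -14.2, "z": 16.2, "yaw": 27}
    - {"x": -8.3, "y": -14.2, "z": 16.2, "yaw": 27}

```text
clock: 16.25
eef_pos: [0.5264, -0.1792, 0.0386]
tool_rot: [0.233, 0.972, -0.0, 0.001]
ft_force: [-0.0, -0.3, 0.9]
grip_width: 0.0
grasp_force: 0.0
```

Run:
```python
from h import *
a,b=look("ins");
e=np.round(proj("side",(.4432,-.0366,.08))).astype(int)
r,c=e;f=np.round(proj("top",(.4432,-.0366,.08))).astype(int)
x=np.hstack([cv2.resize(im[r-35:r+35,c-35:c+35],(400,400),interpolation=2) for im,(r,c) in((a,f),(b,e))])
cv2.imwrite("pics/ins_c.png",x)
plan(*[pol(.15,q,.037,63) for q in(-102,-106,-108,-109,-110,-111,-112)])
for z in(.107,.092): print("knob top px side",proj("side",(.4432,-.0366,z)),"top",proj("top",(.4432,-.0366,z)))
```

```text
now [ 0.5266 -0.1792  0.0388] psi 62.99 t 16.35 q [-0.33  0.5  -0.14  0.92 -0.    0.14]
{'x': 0.92, 'y': -0.33, 'z': 0.18} yaw -0.0
{'x': 1.94, 'y': -0.57, 'z': 0.18} yaw -0.0
{'x': 2.45, 'y': -0.66, 'z': 0.18} yaw -0.0
{'x': 2.71, 'y': -0.69, 'z': 0.17} yaw -0.0
{'x': 2.97, 'y': -0.73, 'z': 0.17} yaw -0.0
{'x': 3.23, 'y': -0.76, 'z': 0.17} yaw -0.0
{'x': 3.49, 'y': -0.78, 'z': 0.17} yaw -0.0
knob top px side [202.29602844 325.70603124] top [250.2924414  294.87034655]
knob top px side [206.42185559 325.25404481] top [250.51468751 294.63210258]
```

View pics/ins_c.png

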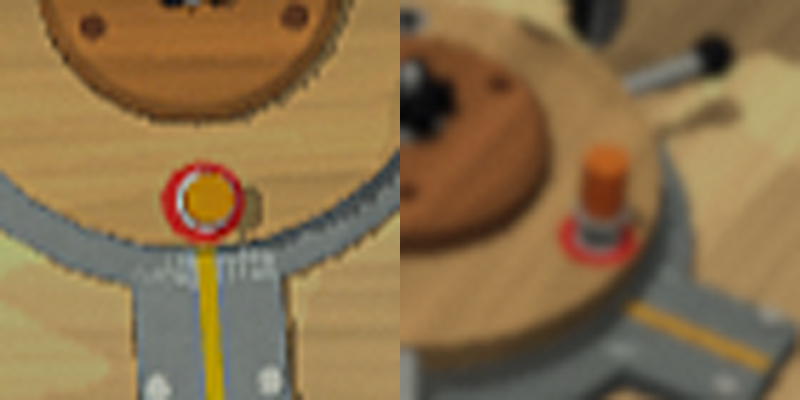

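The pin stands in the red bushing at the mark with its flange still above the platter, at (600,225) in the right half. I'm now bringing the fingers to spoke a to start gentle nudging.

Emit:
move_arm:
  motion:
    - {"x": 0.9, "y": -0.33, "z": 0.1, "yaw": 0}
    - {"x": 1.9, "y": -0.57, "z": 0.1, "yaw": 0}
    - {"x": 2.5, "y": -0.66, "z": 0.1, "yaw": 0}
    - {"x": 2.9, "y": -0.73, "z": 0.1, "yaw": 0}
    - {"x": 3.0, "y": -0.73, "z": 0.1, "yaw": 0}
    - {"x": 3.0, "y": -0.73, "z": 0.1, "yaw": 0}

```text
clock: 17.1
eef_pos: [0.4955, -0.1718, 0.0364]
tool_rot: [0.233, 0.972, -0.0, 0.0]
ft_force: [0.8, 0.3, -0.2]
grip_width: 0.0001
grasp_force: 0.0
```

```bash
cat >> h.py <<'E'
def pinlook():
    b=bot.camera("side");a=bot.camera("top");np.save("side.npy",b);np.save("top.npy",a)
    h=cv2.cvtColor(b,cv2.COLOR_BGR2HSV).astype(int);m=(h[...,0]<16)&(h[...,0]>4)&(h[...,1]>175)&(h[...,2]>120)
    r,c=np.round(proj("side",(.445,-.03,.09))).astype(int);s=np.zeros(m.shape,bool);s[r-18:r+18,c-18:c+14]=1;y,x=np.nonzero(m&s)
    o=bot.get_obs();d=o["eef_pos"][:2]-AX
    print("knob px n",len(y),"rows",y.min(),y.max(),"mean",y.mean().round(2),x.mean().round(2),"| finger ang",np.degrees(np.arctan2(d[1],d[0])).round(2),"r",np.hypot(*d).round(4),"F",np.round(o["ft_force"],1))
    redring(a)
E
python3 - <<'E'
from h import *
pinlook();plan(*[pol(.15,q,.037,63) for q in(-111,-112,-113,-114,-115,-116,-117,-118)])
E
```

```text
knob px n 57 rows 201 220 mean 206.82 324.46 | finger ang -110.48 r 0.15 F [-0.5  0.3 -0.6]
top red px [251.1 293.3] 56 [ 0.4431 -0.0345  0.056 ] r 0.1051 ang -178.23
now [ 0.4956 -0.1718  0.0363] psi 62.99 t 17.2 q [-0.33  0.46 -0.23  0.88 -0.    0.14]
{'x': 0.14, 'y': -0.02, 'z': -0.07} yaw -0.0
{'x': 0.4, 'y': -0.04, 'z': -0.07} yaw -0.0
{'x': 0.66, 'y': -0.06, 'z': -0.07} yaw -0.0
{'x': 0.92, 'y': -0.08, 'z': -0.07} yaw -0.0
{'x': 1.18, 'y': -0.09, 'z': -0.07} yaw -0.0
{'x': 1.44, 'y': -0.1, 'z': -0.07} yaw -0.0
{'x': 1.7, 'y': -0.1, 'z': -0.07} yaw -0.0
{'x': 1.97, 'y': -0.1, 'z': -0.07} yaw -0.0
```

Emit:
move_arm:
  motion:
    - {"x": 0.1, "y": -0.01, "z": 0, "yaw": 0}
    - {"x": 0.2, "y": -0.02, "z": 0, "yaw": 0}
    - {"x": 0.3, "y": -0.03, "z": 0, "yaw": 0}
    - {"x": 0.4, "y": -0.04, "z": 0, "yaw": 0}
    - {"x": 0.4, "y": -0.04, "z": 0, "yaw": 0}

```text
clock: 17.82
eef_pos: [0.4921, -0.1703, 0.0364]
tool_rot: [0.234, 0.972, 0.0, 0.0]
ft_force: [3.0, -0.8, -3.6]
grip_width: -0.0
grasp_force: 1.7
```

```bash
python3 -c "from h import *;pinlook()"
```

```text
knob px n 64 rows 192 221 mean 206.62 323.55 | finger ang -112.0 r 0.1499 F [ 3.4 -1.7 -2.7]
top red px [252.  292.3] 49 [ 0.4408 -0.0321  0.056 ] r 0.1073 ang -179.57
```

Emit:
move_arm:
  motion:
    - {"x": 0.06, "y": -0.01, "z": 0, "yaw": 0}
    - {"x": 0.12, "y": -0.01, "z": 0, "yaw": 0}
    - {"x": 0.18, "y": -0.01, "z": 0, "yaw": 0}
    - {"x": 0.18, "y": -0.01, "z": 0, "yaw": 0}

```text
clock: 18.42
eef_pos: [0.49, -0.1694, 0.0364]
tool_rot: [0.233, 0.972, 0.0, 0.0]
ft_force: [3.9, 0.4, -2.9]
grip_width: -0.0003
grasp_force: 1.7
```

```bash
python3 -c "from h import *;pinlook()"
```

```text
knob px n 59 rows 196 221 mean 207.31 323.46 | finger ang -112.84 r 0.1498 F [ 3.6 -0.6 -0.9]
top red px [251.1 292.4] 54 [ 0.4432 -0.0321  0.056 ] r 0.105 ang -179.54
```

Emit:
move_arm:
  motion:
    - {"x": 0.06, "y": -0.01, "z": 0, "yaw": 0}
    - {"x": 0.12, "y": -0.01, "z": 0, "yaw": 0}
    - {"x": 0.18, "y": -0.01, "z": 0, "yaw": 0}
    - {"x": 0.18, "y": -0.01, "z": 0, "yaw": 0}

```text
clock: 19.02
eef_pos: [0.4881, -0.1688, 0.0364]
tool_rot: [0.234, 0.972, 0.0, -0.0]
ft_force: [3.5, 0.7, -0.4]
grip_width: -0.0
grasp_force: 1.5
```

```bash
python3 -c "from h import *;pinlook()"
```

```text
knob px n 65 rows 196 221 mean 207.8 321.62 | finger ang -113.57 r 0.15 F [ 4.6  1.  -0.5]
top red px [251.9 295.1] 44 [ 0.441  -0.0391  0.056 ] r 0.1074 ang -175.84
```

Emit:
move_arm:
  motion:
    - {"x": 0.06, "y": 0, "z": 0, "yaw": 0}
    - {"x": 0.12, "y": 0, "z": 0, "yaw": 0}
    - {"x": 0.18, "y": -0.01, "z": 0, "yaw": 0}
    - {"x": 0.18, "y": -0.01, "z": 0, "yaw": 0}

```text
clock: 19.62
eef_pos: [0.4864, -0.1681, 0.0363]
tool_rot: [0.234, 0.972, -0.0, -0.0]
ft_force: [3.2, 1.2, 0.8]
grip_width: 0.0
grasp_force: 1.3
```

Run:
```python
from h import *
pinlook()
a=np.load("top.npy");b=np.load("side.npy")
e=np.round(proj("side",(.4432,-.0316,.08))).astype(int);f=np.round(proj("top",(.4432,-.0316,.08))).astype(int)
x=np.hstack([cv2.resize(im[r-35:r+35,c-35:c+35],(400,400),interpolation=2) for im,(r,c) in((a,f),(b,e))])
cv2.imwrite("pics/n4_c.png",x)
```

```text
knob px n 58 rows 192 222 mean 209.12 321.93 | finger ang -114.27 r 0.1501 F [ 3.6 -0.3  1.7]
top red px [252.  294.4] 48 [ 0.4406 -0.0373  0.056 ] r 0.1076 ang -176.8
```

View pics/n4_c.png

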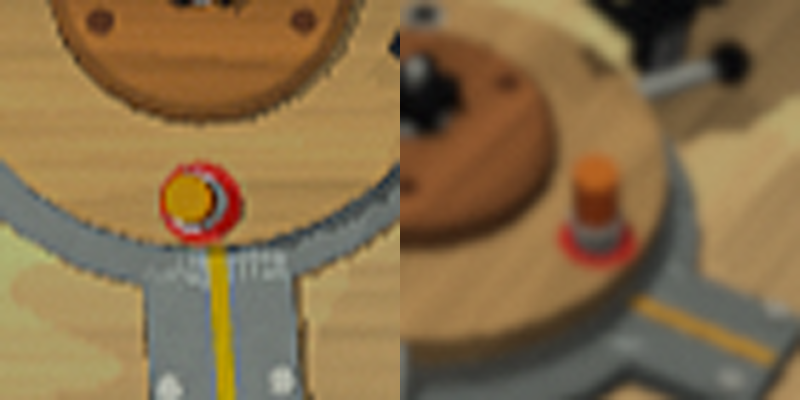

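The pin still stands (flange raised at (597,235), right half) and the platter has moved past the mark line. I'm continuing to nudge, with a cleaner knob-height readout.

Emit:
move_arm:
  motion:
    - {"x": 0.06, "y": 0, "z": 0, "yaw": 0}
    - {"x": 0.12, "y": 0, "z": 0, "yaw": 0}
    - {"x": 0.18, "y": 0, "z": 0, "yaw": 0}
    - {"x": 0.18, "y": 0, "z": 0, "yaw": 0}

```text
clock: 20.23
eef_pos: [0.4849, -0.1673, 0.0363]
tool_rot: [0.234, 0.972, -0.0, -0.0]
ft_force: [3.3, 0.3, 1.0]
grip_width: -0.0003
grasp_force: 1.3
```

```bash
cat >> h.py <<'E'
def knob(b):
    "orange knob's largest blob in the side view: top row, centroid, bottom row"
    h=cv2.cvtColor(b,cv2.COLOR_BGR2HSV).astype(int);m=(h[...,0]<18)&(h[...,0]>=6)&(h[...,1]>185)&(h[...,2]>95)
    r,c=np.round(proj("side",(.445,-.03,.085))).astype(int);s=np.zeros(m.shape,np.uint8);s[r-18:r+18,c-18:c+14]=m[r-18:r+18,c-18:c+14]
    n,l,st,ce=cv2.connectedComponentsWithStats(s,connectivity=4);i=1+np.argmax(st[1:,4])
    return st[i].tolist(),ce[i].round(2)
def pinlook():
    b=bot.camera("side");o=bot.get_obs();d=o["eef_pos"][:2]-AX;np.save("side.npy",b)
    print("knob[x,y,w,h,n]",*knob(b),"finger ang",np.degrees(np.arctan2(d[1],d[0])).round(2),"r",np.hypot(*d).round(4),"F",np.round(o["ft_force"],1),"t",o["clock"])
E
python3 - <<'E'
from h import *
for n in("ins","push1","n"):
    pass
print("before step",*knob(np.load("side.npy")));pinlook()
E
```

```text
before step [320, 204, 7, 11, 64] [322.73 208.64]
knob[x,y,w,h,n] [319, 204, 8, 11, 65] [322.48 208.72] finger ang -114.93 r 0.1499 F [2.9 0.3 1.6] t 20.275
```

Emit:
move_arm:
  motion:
    - {"x": 0.06, "y": 0, "z": 0, "yaw": 0}
    - {"x": 0.12, "y": 0, "z": 0, "yaw": 0}
    - {"x": 0.18, "y": 0, "z": 0, "yaw": 0}
    - {"x": 0.18, "y": 0, "z": 0, "yaw": 0}

```text
clock: 20.78
eef_pos: [0.4833, -0.1664, 0.0363]
tool_rot: [0.234, 0.972, -0.0, -0.0]
ft_force: [3.2, -1.2, -0.2]
grip_width: -0.0002
grasp_force: 1.3
```

```bash
python3 -c "from h import *;pinlook()"
```

```text
knob[x,y,w,h,n] [319, 204, 7, 12, 64] [322.11 209.22] finger ang -115.62 r 0.1498 F [ 3.4 -0.9  1.6] t 20.825
```

Emit:
move_arm:
  motion:
    - {"x": 0.06, "y": 0, "z": 0, "yaw": 0}
    - {"x": 0.12, "y": 0, "z": 0, "yaw": 0}
    - {"x": 0.18, "y": 0, "z": 0, "yaw": 0}
    - {"x": 0.18, "y": 0, "z": 0, "yaw": 0}

```text
clock: 21.32
eef_pos: [0.4817, -0.1656, 0.0363]
tool_rot: [0.234, 0.972, 0.0, -0.0]
ft_force: [3.5, -0.4, 0.8]
grip_width: -0.0
grasp_force: 1.3
```

```bash
python3 -c "from h import *;pinlook()"
```

```text
knob[x,y,w,h,n] [319, 205, 7, 11, 64] [321.78 209.66] finger ang -116.32 r 0.1498 F [3.3 0.2 1.3] t 21.375
```

Emit:
move_arm:
  motion:
    - {"x": 0.06, "y": 0, "z": 0, "yaw": 0}
    - {"x": 0.12, "y": 0, "z": 0, "yaw": 0}
    - {"x": 0.18, "y": 0, "z": 0, "yaw": 0}
    - {"x": 0.18, "y": 0, "z": 0, "yaw": 0}

```text
clock: 21.88
eef_pos: [0.4801, -0.1648, 0.0363]
tool_rot: [0.234, 0.972, -0.0, -0.0]
ft_force: [3.9, 1.8, 0.9]
grip_width: 0.0002
grasp_force: 1.2
```

```bash
python3 -c "from h import *;pinlook()"
```

```text
knob[x,y,w,h,n] [319, 208, 8, 11, 73] [322.73 213.  ] finger ang -117.0 r 0.1498 F [ 2.6 -0.2  0.6] t 21.925
```

The knob fell about 3.5 px and stood upright again with the force still at drag level, so the pin has caught. I'll stop pushing, back off and check that it is fully home.

Emit:
move_arm:
  motion:
    - {"x": -0.5, "y": 0, "z": 0, "yaw": 0}
    - {"x": -1.5, "y": -0.1, "z": 0, "yaw": 0}
    - {"x": -2.0, "y": -0.1, "z": -3, "yaw": 0}
    - {"x": -2.0, "y": -0.1, "z": -8, "yaw": 0}
    - {"x": -2.0, "y": -0.1, "z": -14, "yaw": 0}
    - {"x": -2.0, "y": -0.1, "z": -18, "yaw": 0}
    - {"x": -2.0, "y": -0.1, "z": -18, "yaw": 0}

```text
clock: 22.8
eef_pos: [0.4997, -0.176, 0.2201]
tool_rot: [0.234, 0.972, -0.001, 0.004]
ft_force: [1.1, 0.0, -0.2]
grip_width: 0.0004
grasp_force: 0.0
```

Run:
```python
from h import *
pinlook();a=bot.camera("top");b=np.load("side.npy");redring(a)
for ang in(-182,-183):
  for z in(.107,.092): 
    t=np.radians(ang);p=(AX[0]+.105*np.cos(t),AX[1]+.105*np.sin(t),z);q=proj("side",p);print(ang,z,q,"bottom knob",proj("side",p[:2]+(z-.032,)))
e=np.round(proj("side",(.4432,-.0316,.08))).astype(int);f=np.round(proj("top",(.4432,-.0316,.08))).astype(int)
x=np.hstack([cv2.resize(im[r-30:r+30,c-30:c+30],(400,400),interpolation=2) for im,(r,c) in((a,f),(b,e))])
cv2.imwrite("pics/fin_c.png",x)
```

```text
knob[x,y,w,h,n] [319, 208, 8, 11, 72] [322.68 212.94] finger ang -109.01 r 0.1525 F [ 0.   0.7 -0.5] t 22.85
top red px [250.8 289.7] 60 [ 0.4438 -0.0253  0.056 ] r 0.1045 ang 176.68
-182 0.107 [204.21793152 324.01289593] bottom knob [212.94145092 323.08336967]
-182 0.092 [208.34574445 323.57306078] bottom knob [216.92557742 322.65884489]
-183 0.107 [204.59953202 323.63637068] bottom knob [213.32378404 322.71269308]
-183 0.092 [208.72772502 323.19929947] bottom knob [217.30815598 322.29084888]
```

View pics/fin_c.png

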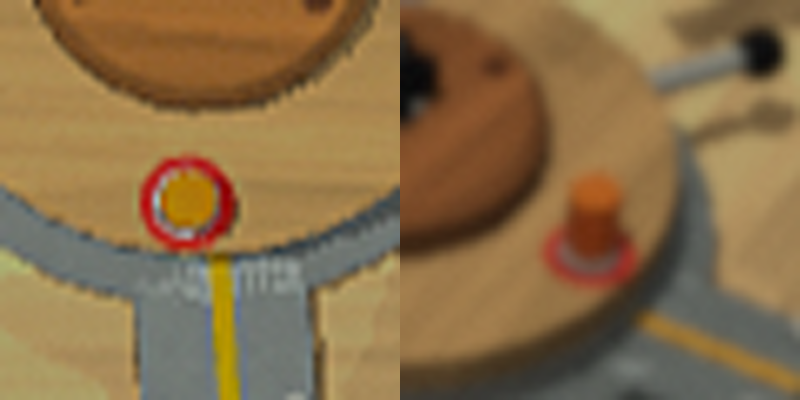

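The final crop shows the knob upright with its flange resting on the platter at (590,262), right half. The knob centre row of 212.9 matches the fully home prediction of 212.8, against about 208.8 if the pin were still standing on the plate. The gripper is clear at z 0.22, so I'm handing in.

```bash
python3 -c "from h import *;print(bot.job_done())"
```

```text
the job is handed in; nothing more can be done
None
```

I turned the platter clockwise to the mark, set the index pin in the red bushing and nudged on until it dropped fully home, then handed the job in with the gripper clear, at about 23 s on the clock.

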